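# Put the ink roller away in its stand

## Task

The ink roller has been left on the bench with its handle pushed under the low wooden riser. Bring it out, lay it down on the open bench and let go of it, then take it up again by its wooden handle and put it away in its plywood stand: neck down in the fork, the two axle ends down on the ledges and pushed forward under the overhanging lips until they are fully home against the stops. Let go, and leave the tin, the jar and the mug where they stand.

Things in the scene. Friction and masses are not known exactly. Their poses are not given: they have to be found in the camera images.
- brayer: ink roller (brayer), 199 mm long, 0.23 kg, lying level; origin at the centre of its axle, +x from handle to roller, y along the axle; top and bottom alike. Black rubber drum 34 mm diameter, 90 wide, spins freely about the origin's y. Steel yoke round it: arms to y = +-53, crossbar 106 wide, 14 high at x = -29 to -39. Axle ends 10 mm diameter stick out at y = +-53 to +-66.
- brayer_neck (a point): point on the axis of the roller's round steel neck (14 mm diameter, x = -39 to -96), 66 mm behind the axle. At the start only drum, yoke and neck stand out from under the riser; no finger fits between drum and crossbar, so it can be gripped only here
- brayer_handle (a point): point on the axis of the roller's round wooden handle (26 mm diameter, x = -96 to -160), 125 mm behind the axle, where to grip it for putting away
- brayer_butt (a point): centre of the wooden ball, 34 mm diameter, that ends the handle, 165 mm behind the axle
- stand: fixed plywood stand, 156 mm wide (y), 67 high; origin on the bench below the axle's home; +x is the push direction (the tool's +x when put away). Base board 10 thick, x = -120 to +30. The neck lies in a fork: x = -92 to -66, slot 20 wide, slot floor 38 high, tops 59 high, too close for fingers
- stand_home (a point): centre of the axle when fully home, 45 mm above the bench, axes as the stand's. The axle ends lie on ledges (y = +-56 to +-69.5, 5 mm below this point, back to x = -43) inside outer walls at y = +-69.5; stops meet them at x = +5; lips overhang x = -4 to +17, 9 mm above this point. The axle comes down from above at x = -25 to -10, then slides forward under the lips
- riser: fixed low dark-wood riser (bench shelf) with two books on it, 160 mm deep (x), 280 mm wide (y), top board 46 to 58 mm high, side legs 14 mm thick at y = +-133, books to 84 mm on its rear half (x above 0). Origin on the bench under its centre; its open front, from which the roller sticks out, is the edge at x = -80
- tin: bystander: tin, 70 mm diameter, 70 mm high, origin under its centre
- jar: bystander: glass jar, 64 mm diameter, 90 mm high, origin under its centre
- mug: bystander: white mug, 80 mm diameter, 85 mm high, origin under its centre
Mind the look-alikes: they are no part of the job. What is shaped like the brayer but red is not meant.

How it is judged:
By the outcome, as a careful person would: the job done as asked, in the order asked, and still so for the second after the job is handed in, with the robot touching nothing.
It also fails if it takes over 54 s, if anything falls off the work surface, if the arm or the gripper's body presses on something with over 40 N, if the wrist force passes 120 N, or if a joint passes its speed limit or range.

## Robot

A 7-joint arm with a two-finger parallel gripper is mounted at the origin on the work surface. World frame = base frame: x ahead of the robot, y to its left, z up, the work surface at z = 0. Lengths are in m, angles in rad, forces in N, time in s.
With the tool pointing down it reaches from about 0.425 to 0.875 m from the base axis. Payload 8.4 kg.
Tool frame: the origin (TCP) lies on the centre line of the jaws, within the pads' length; the fingertips stand 17 mm ahead of it and the grasp point (between the pads) lies 2 mm behind it; z points along the fingers, y is the line along which they close (so a half turn about z gives the same grasp; the last joint's range is limited). The gripper opens to 87 mm and grips with 3 to 60 N. Pads are 19 mm wide; open, the fingers measure 117 mm over their backs; the gripper's body (75 mm by 190 mm) begins 51 mm behind the grasp point.
Start: joints at [-0.099, 0.333, 0.04, 1.465, -0.013, 1.343, -0.059], TCP at [0.65, -0, 0.24] pointing down, gripper open.
Joint ranges: [-2.58, 2.58], [-0.38, 2.09], [-1.3, 1.39], [0.25, 2.4], [-1.5, 4.64], [0.08, 2.09], [-2.65, 2.65]. Speed limits (rad/s): [2.22, 2.22, 2.79, 2.79, 3.14, 3.14, 3.14].

## Interface

Orientations are given as a unit quaternion [w, x, y, z].
In Python, from rig import env, eyes gives the robot as it stands.
- The arm moves only by the tool arm_command, never from a script. Its arguments are lists of equal length, an entry for each row: "dp": the shift along the tool's x, y, z in mm, a list of three; "dr": the turn, a rotation vector about the tool's x, y, z in rad, a list of three. In form: {"dp": [[tx, ty, tz], ...], "dr": [[ax, ay, az], ...]}. A call has 1 to 12 rows; each row shifts and turns the commanded pose from where the row before left it, along the tool's axes as they then stand; what a row does not reach is not made up. A row lasts 1/10 s, in which the tool goes at most 50 mm and 8.59 degrees, less where a joint would pass 70% of its speed; a pose out of reach is approached as far as the arm can. A call is refused whole if a number of a shift passes 50 or a number of a turn 0.15, either way. A call with a gripper value outside its range is refused whole. "jaw" is the finger opening in mm, from 0 to 87, set as the call begins (left out, the last holds). The fingers move at their own pace and stop on an object; "force" is the grip in N (left out, the last holds). Time passes only in rows, so rows that do not move let the fingers close. It gives the time, the measured TCP pose, the force, the opening and the grip force at its end, in the units of the state.
- env.read_state(): the state, without advancing time (a new reading comes with each control period).
- eyes.capture(name): name is "scene" or "side" or "wrist"; returns a dict with "img" (420x560x3 uint8, red, green, blue), "K" (3x3 intrinsics, pixels), "k1" (the pictures are not rectified: a ray, as slopes to the right and down, at radius r is drawn at 1 + k1 r^2 times it, then the intrinsics apply), "xyz" and "rotation" of the camera in the world. Camera axes: x right, y down, z forward; pixel columns grow to the right and rows downward; lengths in m; the calibration is good to about 2 mm. A picture is of the moment at which its call begins. There is no depth.
- env.finish_job(): hands the job in; it is judged then, once.
The state is a dict: "clock": time; "qpos": joint angles; "joint_vel": joint speeds; "joint_efforts": joint torques, N m; "ee_pos": TCP position; "tool_rot": TCP orientation; "contact_force": force on the tool from outside, world axes, zero at the start; "ft_torque": the same for the moment, N m; "width": finger opening in m; "finger_force": force on a finger pad.
Only numpy, scipy, OpenCV 4.12 (cv2) and the standard library are available. Lean on these libraries where they do the work, as an engineer would, in place of code of your own. Each camera call takes 0.05 s, during which the arm holds its last target. There are 200 camera calls.

## Working session

There is one attempt and no reset: what is moved stays moved. The work goes in short steps, Python scripts to look and compute and a tool call to move; the robot and the scene stay as the last step left them, time stands still between calls to the robot, and variables do not carry over. Pictures are saved under pics/ and viewed, at most 10 in all, crops included, and the job is handed in when it is done.

Besides the shell and the picture viewer there is one more tool, called after "Request:" as a command line: name --argument value ..., lists and objects as JSON in quotes. arm_command: Moves the arm, as the interface text tells. Its arguments: {"type":"object","properties":{"dp":{"type":"array","items":{"type":"array","items":{"type":"number"}}},"dr":{"type":"array","items":{"type":"array","items":{"type":"number"}}},"jaw":{"type":"number"},"force":{"type":"number"}},"required":["dp","dr"]}

```bash
ls; mkdir -p pics
python3 - <<'E'
from rig import env, eyes
import cv2,numpy as np,pickle
s=env.read_state();print(s)
for n in("scene","side"):
    c=eyes.capture(n);pickle.dump(c,open(f"pics/{n}0.pkl","wb"))
    cv2.imwrite(f"pics/{n}0.png",cv2.resize(c["img"][...,::-1],(784,588),interpolation=cv2.INTER_CUBIC))
    print(n,c["K"],c["k1"],c["xyz"],c["rotation"])
E
```

```text
pics
{'clock': 0.0, 'qpos': array([-0.09918474,  0.33389823,  0.03985906,  1.46628478, -0.01343133,
        1.34329376, -0.0585138 ]), 'joint_vel': array([ 0.00017553, -0.00015832, -0.00150936,  0.00097865, -0.00175685,
        0.0007251 , -0.00078995]), 'joint_efforts': array([ 1.06989024e-03, -6.56351209e+01,  1.33598529e+00, -4.03798449e+01,
       -5.97442500e-02,  4.47441044e-02,  1.62792835e-04]), 'ee_pos': array([ 6.49551987e-01, -1.82124695e-05,  2.38660621e-01]), 'tool_rot': array([-5.45357531e-04,  7.07120558e-01,  7.07092541e-01, -5.97820455e-04]), 'contact_force': array([0.11917494, 0.13378459, 0.58338044]), 'ft_torque': array([-0.00611817,  0.01913928,  0.03408994]), 'finger_force': 0.0, 'width': 0.08679611777307762}
scene [[380.47717732   0.         282.03595247]
 [  0.         380.47717732 215.53730014]
 [  0.           0.           1.        ]] -0.10218055927907936 [ 1.13490583 -0.28422025  0.9642044 ] [-0.24252818  0.79388615  0.53294954 -0.16398063]
side [[501.60056269   0.         275.78421315]
 [  0.         501.60056269 208.3323595 ]
 [  0.           0.           1.        ]] -0.08471260811875324 [ 0.38804088 -0.78718091  1.00033289] [-0.33374671  0.93613346 -0.10171834  0.04382525]
```

View pics/scene0.png

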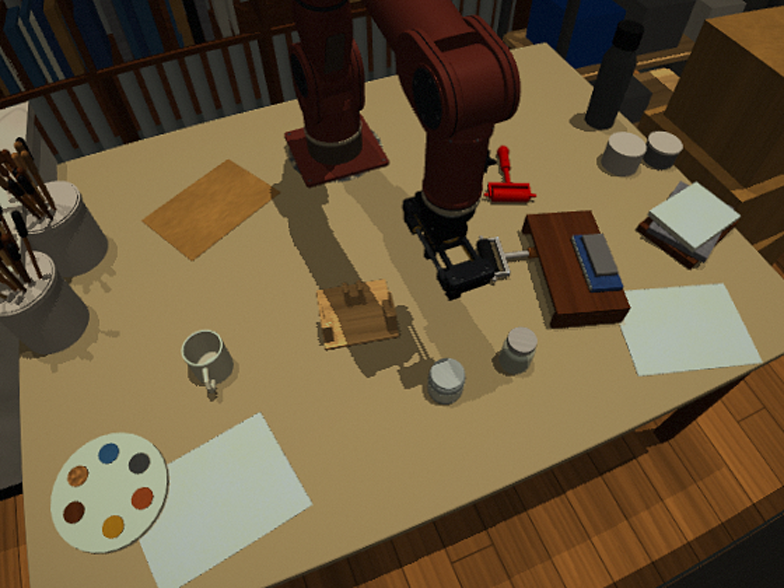

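View pics/side0.png

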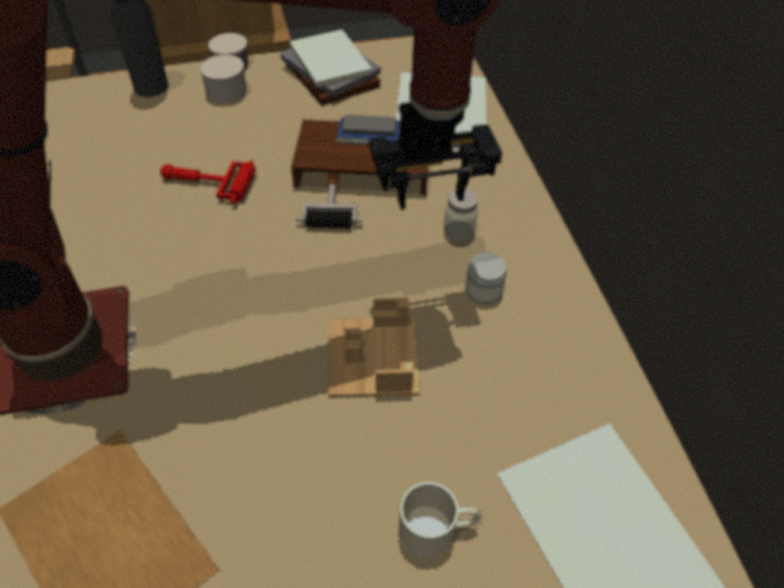

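The scene view shows the stand near (358,312), the brayer's yoke and neck near (505,257) in front of the riser, and the red decoy near (510,180). The side view shows the brayer drum at (330,217) and the stand at (374,357). The jar is at (461,217), the tin at (486,277) and the mug at (430,520).

```bash
cat > h.py <<'E'
import numpy as np,cv2
from scipy.spatial.transform import Rotation as R
def ray(c,uv):
    K=c["K"];d=(np.array(uv,float)-[K[0,2],K[1,2]])/[K[0,0],K[1,1]]
    s=d.copy()
    for _ in range(20): s=d/(1+c["k1"]*(s@s))
    w,x,y,z=c["rotation"]
    return R.from_quat([x,y,z,w]).apply([*s,1.0])
def plane(c,uv,z):
    r=ray(c,uv);o=np.array(c["xyz"]);return o+r*(z-o[2])/r[2]
def proj(c,p):
    w,x,y,z=c["rotation"];q=R.from_quat([x,y,z,w]).inv().apply(np.array(p)-c["xyz"])
    s=q[...,:2]/q[...,2:];s=s*(1+c["k1"]*(s**2).sum(-1,keepdims=True))
    return s*[c["K"][0,0],c["K"][1,1]]+[c["K"][0,2],c["K"][1,2]]
E
python3 - <<'E'
import pickle,cv2,numpy as np
from h import *
c=pickle.load(open("pics/side0.pkl","rb"));im=c["img"][...,::-1]
a=cv2.resize(im[205:290,225:310],(600,600),interpolation=cv2.INTER_CUBIC)  # x7.06
cv2.imwrite("pics/stand_s.png",a)
b=cv2.resize(im[75:175,200:320],(780,600)[:2] if 0 else (720,600),interpolation=cv2.INTER_CUBIC) #x6
cv2.imwrite("pics/bray_s.png",b)
for n,u in dict(axL=(298,221),axR=(361,222),crossL=(304,206),crossR=(356,207)).items(): print(n,plane(c,np.array(u)/1.4,.017))
for n,u in dict(riserFL=(293,168),riserFR=(429,175)).items(): print(n,plane(c,np.array(u)/1.4,.058))
for n,u in dict(b1=(329,394),b2=(329,320),b3=(419,394)).items(): print(n,plane(c,np.array(u)/1.4,.01))
E
```

```text
axL [0.44826524 0.20806685 0.017     ]
axR [0.56930975 0.17951371 0.017     ]
crossL [0.46605745 0.24783977 0.017     ]
crossR [0.5678575  0.22327699 0.017     ]
riserFL [0.45708813 0.31966438 0.058     ]
riserFR [0.72226954 0.24213935 0.058     ]
b1 [ 0.44160725 -0.18946947  0.01      ]
b2 [ 0.46734367 -0.04049406  0.01      ]
b3 [ 0.58513975 -0.22044002  0.01      ]
```

View pics/stand_s.png

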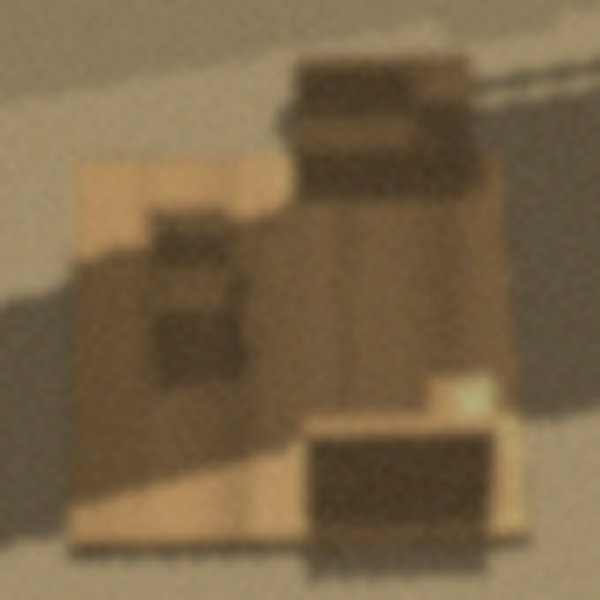

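View pics/bray_s.png

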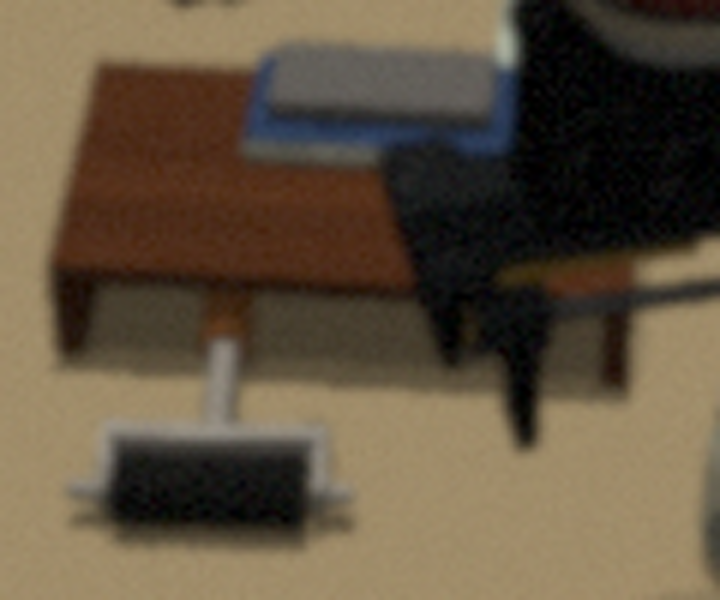

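In the side crops, the brayer's axle tips are at (70,490) and (352,495), the neck runs from (220,420) to (224,340) and its drum is at (208,487). The stand's base corners are at (72,540), (78,158) and (528,540).

Run:
```python
import pickle
from h import *
c=pickle.load(open("pics/side0.pkl","rb"))
o=np.array([200,75])-.4
P={n:plane(c,o+np.array(u)/6,.017)[:2] for n,u in dict(axL=(70,490),axR=(352,495),nb=(220,418),nt=(225,342),cL=(104,432),cR=(329,434)).items()}
print(P)
ax=(P['axL']+P['axR'])/2; print('axle',ax)
for a,b in(('axL','axR'),('cL','cR'),('nt','nb')): d=P[b]-P[a];print(a,b,np.linalg.norm(d),np.degrees(np.arctan2(d[1],d[0])))
print('riser front',[plane(c,o+np.array(u)/6,.058)[:2] for u in((58,262),(640,300))])
S=np.array([225,205])-.4
print('stand',[plane(c,S+np.array(u)/7.06,.01)[:2] for u in((70,540),(77,158),(527,535))], 'walltops z.067?',[plane(c,S+np.array(u)/7.06,.067)[:2] for u in((308,418),(300,60),(470,60))])
w=eyes=None
from rig import eyes
c=eyes.capture("wrist");pickle.dump(c,open("pics/w0.pkl","wb"));print(c["K"],c["xyz"],c["rotation"])
```

```text
{'axL': array([0.44482684, 0.21516045]), 'axR': array([0.57154989, 0.18490735]), 'nb': array([0.52074791, 0.24819934]), 'nt': array([0.532141  , 0.30020701]), 'cL': array([0.46580026, 0.25014895]), 'cR': array([0.56898585, 0.22686752])}
axle [0.50818837 0.2000339 ]
axL axR 0.1302842315076888 -13.427129474946675
cL cR 0.10577945280125169 -12.71456274958173
nt nb 0.0532409639180322 -102.35633693357752
riser front [array([0.45804803, 0.32714617]), array([0.72226065, 0.24387715])]
stand [array([ 0.44067892, -0.18834731]), array([ 0.46940714, -0.03589064]), array([ 0.58574081, -0.21772062])] walltops z.067? [array([ 0.5178912 , -0.19483205]), array([ 0.54547885, -0.0538706 ]), array([ 0.6017262 , -0.06586888])]
[[327.5690581    0.         282.27015898]
 [  0.         327.5690581  205.95949758]
 [  0.           0.           1.        ]] [0.64978148 0.07193694 0.38264593] [ 1.35548914e-01  9.90770515e-01  3.78689050e-04 -3.68343208e-04]
```

Request:
arm_command --dp '[[44,-21,13],[44,-21,13],[44,-21,13],[44,-21,13],[44,-21,13],[44,-22,13],[0,0,0],[0,0,0],[0,0,0],[0,0,0]]' --dr '[[0,0,0],[0,0,0],[0,0,0],[0,0,0],[0,0,0],[0,0,0],[0,0,0.114],[0,0,0.114],[0,0,0],[0,0,0]]'

```text
clock: 1.15
ee_pos: [0.5244, 0.261, 0.1623]
tool_rot: [0.0, 0.782, 0.623, -0.0]
contact_force: [-0.2, -0.3, -0.2]
width: 0.0869
finger_force: 0.0
```

Run:
```python
from rig import env,eyes
import pickle
from h import *
s=env.read_state();print(s['clock'],s['ee_pos'],s['tool_rot'],s['width'])
c=eyes.capture("wrist");pickle.dump(c,open("pics/w1.pkl","wb"))
cv2.imwrite("pics/w1.png",cv2.resize(c["img"][...,::-1],(784,588)))
print(c["xyz"],c["rotation"])
d=np.array([np.cos(np.radians(77)),np.sin(np.radians(77))]);a=np.array([.508,.2])
for k in(0,.039,.066,.096): print(k,proj(c,np.array([*(a+k*d),.017]))*1.4)
```

```text
1.15 [0.52435266 0.26097138 0.16225346] [ 3.23256640e-05  7.82028795e-01  6.23242279e-01 -1.55950463e-04] 0.08691821188862069
[0.54065772 0.33113796 0.30613604] [ 0.13473174  0.98453859 -0.11095508 -0.01483583]
0 [391.01057669 364.77715087]
0.039 [391.01435293 310.83593861]
0.066 [391.01843463 271.23792796]
0.096 [391.02461402 224.92914769]
```

View pics/w1.png

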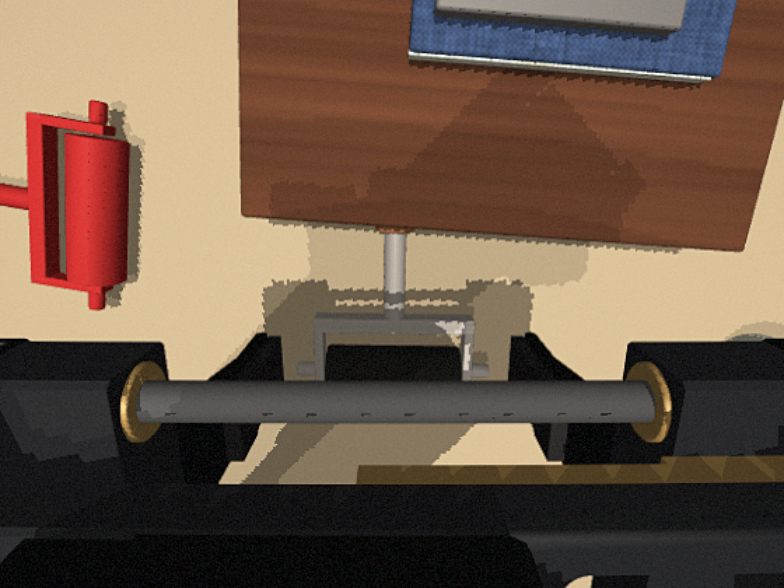

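The wrist view shows the silver neck running straight along column 395, from (396,235) to (395,315). The crossbar's rear edge is at row 316 and the riser edge at row 230, so the tool is lined up.

Request:
arm_command --dp '[[3,0,35],[0,0,35],[0,0,35],[0,0,25],[0,0,11],[0,0,0],[0,0,0]]' --dr '[[0,0,0],[0,0,0],[0,0,0],[0,0,0],[0,0,0],[0,0,0],[0,0,0]]' --jaw 60

```text
clock: 1.9
ee_pos: [0.5258, 0.2644, 0.0225]
tool_rot: [0.0, 0.783, 0.622, 0.001]
contact_force: [-0.6, 0.4, -0.1]
width: 0.0603
finger_force: 0.0
```

Request:
arm_command --dp '[[0,0,0],[0,0,0],[0,0,0],[0,0,0],[0,0,0],[0,0,0],[0,0,0],[0,0,0]]' --dr '[[0,0,0],[0,0,0],[0,0,0],[0,0,0],[0,0,0],[0,0,0],[0,0,0],[0,0,0]]' --jaw 0 --force 50

```text
clock: 2.7
ee_pos: [0.5249, 0.2642, 0.0213]
tool_rot: [-0.0, 0.783, 0.622, -0.0]
contact_force: [-0.1, 0.1, 0.3]
width: 0.0124
finger_force: 50.0
```

Request:
arm_command --dp '[[0,0,-3],[-5,0,0],[-10,0,0],[-15,0,0],[-15,0,0],[-15,0,0],[-15,0,0],[-15,0,0],[-15,0,0],[-10,0,0],[-5,0,0],[0,0,0]]' --dr '[[0,0,0],[0,0,0],[0,0,0],[0,0,0],[0,0,0],[0,0,0],[0,0,0],[0,0,0],[0,0,0],[0,0,0],[0,0,0],[0,0,0]]'

```text
clock: 3.9
ee_pos: [0.4979, 0.1466, 0.0244]
tool_rot: [0.0, 0.783, 0.622, 0.0]
contact_force: [-0.6, 0.3, -2.3]
width: 0.0126
finger_force: 50.0
```

Request:
arm_command --dp '[[0,0,2],[0,0,1],[0,0,0],[0,0,0]]' --dr '[[0,0,0],[0,0,0],[0,0,0],[0,0,0]]'

```text
clock: 4.3
ee_pos: [0.4979, 0.1478, 0.0213]
tool_rot: [-0.0, 0.783, 0.622, 0.0]
contact_force: [0.4, 0.7, -1.7]
width: 0.0123
finger_force: 50.0
```

Request:
arm_command --dp '[[0,0,0],[0,0,0],[0,0,0],[0,0,0],[0,0,0],[0,0,0],[0,0,-5],[0,0,-30],[0,0,-40],[0,0,-40],[0,0,-20],[0,0,0]]' --dr '[[0,0,0],[0,0,0],[0,0,0],[0,0,0],[0,0,0],[0,0,0],[0,0,0],[0,0,0],[0,0,0],[0,0,0],[0,0,0],[0,0,0]]' --jaw 60

```text
clock: 5.5
ee_pos: [0.4997, 0.1479, 0.1602]
tool_rot: [0.001, 0.783, 0.622, 0.003]
contact_force: [-0.3, -0.1, 0.2]
width: 0.0599
finger_force: 0.0
```

Run:
```python
from rig import env,eyes
import pickle
from h import *
s=env.read_state();print(s['clock'],s['ee_pos'],s['tool_rot'],s['width'])
c=eyes.capture("wrist");pickle.dump(c,open("pics/w2.pkl","wb"))
c2=eyes.capture("side");pickle.dump(c2,open("pics/s2.pkl","wb"))
cv2.imwrite("pics/w2.png",np.hstack([c["img"][...,::-1][::1,100:460],cv2.resize(c2["img"][75:200,200:320],(403,420))[...,::-1]]))
```

```text
5.5 [0.4997295  0.14793769 0.16021767] [0.00097426 0.78300098 0.6220127  0.0029515 ] 0.059870617352966386
```

View pics/w2.png

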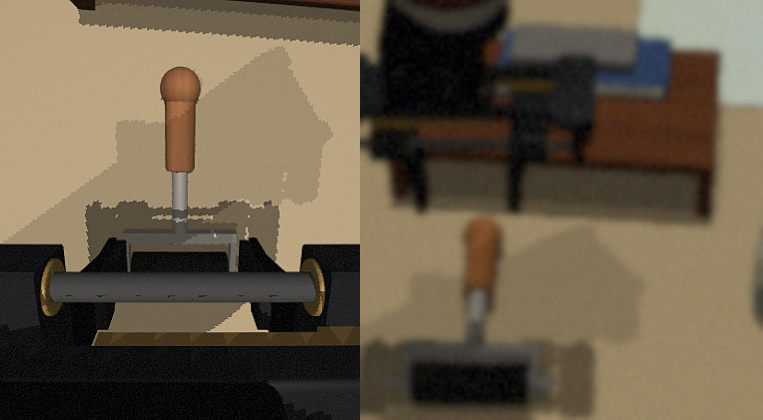

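The brayer now lies in the open. In the left picture the butt is at (180,87), the handle-neck junction at (180,172) and the crossbar at row 237.

Run:
```python
import pickle
from h import *
c=pickle.load(open("pics/w2.pkl","rb"))
m=cv2.inRange(cv2.cvtColor(c["img"],cv2.COLOR_RGB2HSV),(3,110,60),(16,255,255));m[:60]=0
n,l,s,ce=cv2.connectedComponentsWithStats(m);k=1+s[1:,4].argmax();print(s[k])
mid=lambda r:np.mean(np.where(l[r]==k)[0])
top,bot=s[k,1],s[k,1]+s[k,3]
A=plane(c,(mid(top+21),top+21),.017);B=plane(c,(mid(bot-8),bot-8),.017);J=plane(c,(mid(bot-4),bot),.023)
d=(B-A)[:2];u=d/np.linalg.norm(d)
print('butt',A[:2],'junction',J[:2],np.linalg.norm((J-A)[:2]),np.degrees(np.arctan2(d[1],d[0])))
h=(A[:2]+.040*u+J[:2]-.029*u)/2;print('handle',h)
from rig import env
st=env.read_state();w,x,y,z=st['tool_rot'];r=R.from_quat([x,y,z,w]);e=np.array([*h,.021])-st['ee_pos'];print('dp tool mm',r.inv().apply(e)*1e3,'tool x head',np.degrees(np.arctan2(*r.apply([1,0,0])[[1,0]])))
```

```text
[ 260   67   41  105 3227]
butt [0.52033756 0.23963587] junction [0.50416346 0.17221318] 0.06933555986960593 -103.53312707198995
handle [0.51096347 0.20057723]
dp tool mm [ 54.86501467   0.66241427 135.54423494] tool x head 76.93819137318206
```

Request:
arm_command --dp '[[28,1,0],[27,0,20],[0,0,35],[0,0,35],[0,0,30],[0,0,16],[0,0,0],[0,0,0],[0,0,0]]' --dr '[[0,0,0.008],[0,0,0],[0,0,0],[0,0,0],[0,0,0],[0,0,0],[0,0,0],[0,0,0],[0,0,0]]'

```text
clock: 6.5
ee_pos: [0.5106, 0.2002, 0.0192]
tool_rot: [-0.0, 0.785, 0.619, -0.001]
contact_force: [0.9, -0.3, 0.3]
width: 0.0597
finger_force: 0.0
```

Request:
arm_command --dp '[[0,0,0],[0,0,0],[0,0,0],[0,0,0],[0,0,0],[0,0,0],[0,0,0]]' --dr '[[0,0,0],[0,0,0],[0,0,0],[0,0,0],[0,0,0],[0,0,0],[0,0,0]]' --jaw 0 --force 60

```text
clock: 7.2
ee_pos: [0.5114, 0.2006, 0.0204]
tool_rot: [-0.0, 0.785, 0.619, -0.0]
contact_force: [-0.6, 0.6, 0.4]
width: 0.0247
finger_force: 60.0
```

Request:
arm_command --dp '[[0,0,-5],[0,0,-15],[0,0,-25],[0,0,-30],[0,0,-30],[0,0,-20],[0,0,0]]' --dr '[[0,0,0],[0,0,0],[0,0,0],[0,0,0],[0,0,0],[0,0,0],[0,0,0]]'

```text
clock: 7.9
ee_pos: [0.5133, 0.2014, 0.1497]
tool_rot: [0.001, 0.785, 0.619, 0.003]
contact_force: [0.6, 0.0, -1.9]
width: 0.0246
finger_force: 60.0
```

Request:
arm_command --dp '[[0,0,0],[0,0,0],[0,0,0],[0,0,0],[0,0,0],[0,0,0],[0,0,0],[0,0,0],[0,0,0],[0,0,0],[0,0,0],[0,0,0]]' --dr '[[0,0,-0.1],[0,0,-0.145],[0,0,-0.145],[0,0,-0.145],[0,0,-0.145],[0,0,-0.145],[0,0,-0.145],[0,0,-0.145],[0,0,-0.145],[0,0,-0.145],[0,0,-0.14],[0,0,-0.065]]'

```text
clock: 9.1
ee_pos: [0.5109, 0.2003, 0.1447]
tool_rot: [-0.001, 0.096, 0.995, -0.0]
contact_force: [-0.2, -0.4, -1.9]
width: 0.0248
finger_force: 60.0
```

Run:
```python
from rig import env,eyes
import pickle
from h import *
s=env.read_state();print(s['clock'],s['ee_pos'],s['tool_rot'],s['width'],s['qpos'],s['ft_torque'])
for n in("side","scene"):
    c=eyes.capture(n);pickle.dump(c,open(f"pics/{n}3.pkl","wb"))
a=pickle.load(open("pics/side3.pkl","rb"))["img"][60:300,200:340,::-1]
a=cv2.resize(a,None,fx=2.5,fy=2.5,interpolation=cv2.INTER_CUBIC)
b=pickle.load(open("pics/scene3.pkl","rb"))["img"][190:255,215:295,::-1]
b=cv2.resize(b,None,fx=5.6,fy=5.6,interpolation=cv2.INTER_CUBIC);b=cv2.copyMakeBorder(b,0,600-b.shape[0],0,0,cv2.BORDER_CONSTANT)
cv2.imwrite("pics/v3.png",np.hstack([a,b])[:, :800])
```

```text
9.1 [0.51088333 0.20026425 0.14472213] [-6.38413925e-04  9.55716297e-02  9.95422301e-01 -3.13366121e-04] 0.02482946210483087 [-0.22230589  0.21690987 -0.26229987  1.81896481  0.0620005   1.11509299
  0.87323954] [0.14040049 0.05289105 0.01138618]
```

View pics/v3.png

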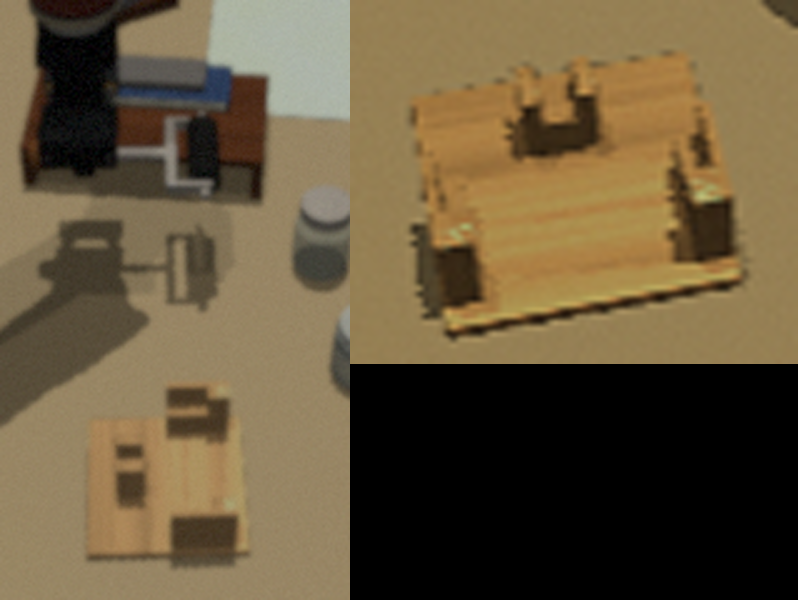

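The brayer is held level with its drum towards the right. The unshaded stand shows base corners in the side crop at (88,552), (247,551) and (90,419), and in the scene crop at (412,98), (688,55), (742,266) and (447,320).

```bash
cat > st.py <<'E'
import pickle
from h import *
def fit(P,M):
    P=np.array(P);M=np.array(M);pc,mc=P.mean(0),M.mean(0);p=P-pc;m=M-mc
    th=np.arctan2((m[:,0]*p[:,1]-m[:,1]*p[:,0]).sum(),(m*p).sum());r=np.array([[np.cos(th),-np.sin(th)],[np.sin(th),np.cos(th)]])
    t=pc-r@mc;print(np.degrees(th),'home',t*1e3,'res mm',np.round((P-(M@r.T+t))*1e3,1).tolist());return th,t
if __name__=="__main__":
    c=pickle.load(open("pics/side3.pkl","rb"));g=lambda u,z=.01:plane(c,np.array([200,60])-.3+np.array(u)/2.5,z)[:2]*1
    M=[(-.12,-.078),(.03,-.078),(-.12,.078)]
    a=fit([g((88,552)),g((247,550)),g((90,419))],M)
    k=c
    c=pickle.load(open("pics/scene3.pkl","rb"));f=lambda u,z=.01:plane(c,np.array([215,190])-.4+(np.array(u)-[350,0])/5.6,z)[:2]
    b=fit([f((412,98)),f((742,266)),f((447,320)),f((688,55))],[(-.12,-.078),(.03,.078),(.03,-.078),(-.12,.078)])
    print('slot scene',f((553,70),.059)*1e3)
    for nm,cc in(("side",k),("scene",c)): # colour-based outlines
        hsv=cv2.cvtColor(cc["img"],cv2.COLOR_RGB2HSV);print(nm,hsv[230,255],hsv[280,250])
    # held brayer drum in side view: axle ends
    print('axle near end at heights',[ (plane(k,np.array([200,60])-.3+np.array((204,192))/2.5,z)[:2]*1e3).round(1) for z in(.13,.14,.15)])
E
python3 st.py
```

```text
-11.033200776463044 home [ 572.35730458 -134.40162398] res mm [[2.2, 1.0], [-2.4, 1.1], [0.2, -2.1]]
-10.489081151506026 home [ 571.42979473 -135.82865096] res mm [[3.2, -0.2], [-4.7, 0.8], [-3.8, 1.7], [5.2, -2.2]]
slot scene [ 489.01038047 -121.3890849 ]
side [ 17 122 163] [ 16 121 162]
scene [ 20 141 172] [ 20 113 147]
axle near end at heights [array([622.5, 133.9]), array([619.8, 123.3]), array([617.1, 112.7])]
```

Request:
arm_command --dp '[[2,-20,0],[2,-35,0],[2,-40,0],[2,-40,0],[2,-40,0],[2,-40,0],[2,-40,0],[2,-35,0],[2,-20,10],[1,-8,20],[0,0,10],[0,0,0]]' --dr '[[0,0,0],[0,0,0],[0,0,0],[0,0,0],[0,0,0],[0,0,0],[0,0,0],[0,0,0],[0,0,0],[0,0,0],[0,0,0],[0,0,0]]'

```text
clock: 10.4
ee_pos: [0.4295, -0.1069, 0.104]
tool_rot: [-0.002, 0.099, 0.995, 0.0]
contact_force: [-0.3, 0.1, -1.4]
width: 0.0247
finger_force: 60.0
```

Run:
```python
from rig import env,eyes
import pickle
from h import *
s=env.read_state();print(s['clock'],s['ee_pos'],s['tool_rot'],s['width'],s['qpos'])
for n in("side","scene","wrist"):
    c=eyes.capture(n);pickle.dump(c,open(f"pics/{n}4.pkl","wb"))
a=pickle.load(open("pics/side4.pkl","rb"))["img"][200:290,225:325,::-1]
a=cv2.resize(a,(400,360),interpolation=cv2.INTER_CUBIC)
b=pickle.load(open("pics/scene4.pkl","rb"))["img"][170:260,210:310,::-1]
b=cv2.resize(b,(400,360),interpolation=cv2.INTER_CUBIC)
cv2.imwrite("pics/v4.png",np.hstack([a,b]))
```

```text
10.4 [ 0.4294965  -0.10693065  0.10397496] [-1.57405119e-03  9.88392894e-02  9.95102144e-01  1.99486529e-04] 0.024739265841547325 [ 1.44861677e-01  4.18982087e-02 -1.27076620e-03  2.10703326e+00
 -2.44300480e-04  9.95823994e-01  1.51651933e+00]
```

View pics/v4.png

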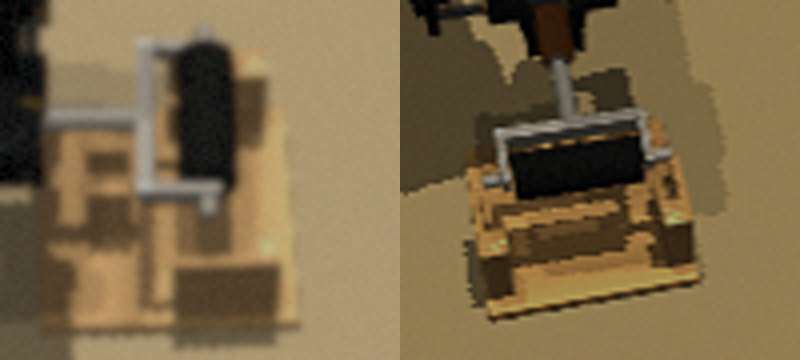

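The stand is below the held brayer. Its axle tips are at (208,211) and (203,28) in the side crop, and at (484,183) and (671,154) in the scene crop. I triangulate these and compare them with the stand.

```bash
cat > tri.py <<'E'
import pickle
from h import *
a=pickle.load(open("pics/side4.pkl","rb"));b=pickle.load(open("pics/scene4.pkl","rb"))
def tri(u,v):
    u=np.array([225,200])-.4+np.array(u)/4;v=np.array([210,170])-.4+(np.array(v)-[400,0])/4
    d1,d2=ray(a,u),ray(b,v);o1,o2=np.array(a["xyz"]),np.array(b["xyz"])
    t=np.linalg.lstsq(np.c_[d1,-d2],o2-o1,rcond=None)[0];p,q=o1+t[0]*d1,o2+t[1]*d2
    print(((p+q)/2*1e3).round(1),'gap',(np.linalg.norm(p-q)*1e3).round(1));return(p+q)/2
N=tri((208,210),(485,183));F=tri((203,30),(670,155))
v=F-N;print('len',np.linalg.norm(v),'yaw',np.degrees(np.arctan2(v[1],v[0]))-90,'axle',(N+F)/2)
th=np.radians(-10.8);h=np.array([.572,-.135]);e=((N+F)/2)[:2]-h
print('in stand frame mm',e@[np.cos(th),np.sin(th)]*1e3,e@[-np.sin(th),np.cos(th)]*1e3)
w=np.array([.4295,-.1069])-h;print('tool in stand',w@[np.cos(th),np.sin(th)]*1e3,w@[-np.sin(th),np.cos(th)]*1e3)
# stand lip/wall tops triangulated as check
E
python3 tri.py
```

```text
[ 538.3 -193.   100.5] gap 4.7
[563.5 -66.5  97.9] gap 3.4
len 0.12898091617892152 yaw -11.256342607912842 axle [ 0.55089213 -0.12972594  0.09920615]
in stand frame mm -21.722251270113013 1.2254236304017108
tool in stand -145.24134816869696 0.9004344170104144
```

Request:
arm_command --dp '[[-4,-1,0],[0,0,10],[0,0,10],[0,0,10],[0,0,5],[0,0,0],[0,0,0]]' --dr '[[0,0,-0.006],[0,0,0],[0,0,0],[0,0,0],[0,0,0],[0,0,0],[0,0,0]]'

```text
clock: 11.25
ee_pos: [0.4343, -0.1094, 0.0703]
tool_rot: [-0.0, 0.095, 0.995, -0.0]
contact_force: [0.2, 0.5, -2.1]
width: 0.0249
finger_force: 60.0
```

Request:
arm_command --dp '[[0,0,4],[0,0,4],[0,0,4],[0,0,3],[0,0,0],[0,0,0]]' --dr '[[0,0,0],[0,0,0],[0,0,0],[0,0,0],[0,0,0],[0,0,0]]'

```text
clock: 11.85
ee_pos: [0.4343, -0.1093, 0.0553]
tool_rot: [-0.0, 0.095, 0.995, 0.0]
contact_force: [1.1, 0.7, -1.8]
width: 0.0245
finger_force: 60.0
```

Request:
arm_command --dp '[[0,0,2],[0,0,2],[0,0,1],[0,0,0],[0,0,0],[0,0,0]]' --dr '[[0,0,0],[0,0,0],[0,0,0],[0,0,0],[0,0,0],[0,0,0]]'

```text
clock: 12.45
ee_pos: [0.4344, -0.1094, 0.0504]
tool_rot: [0.0, 0.095, 0.995, 0.0]
contact_force: [-1.2, -0.4, -1.5]
width: 0.0248
finger_force: 60.0
```

Request:
arm_command --dp '[[0,0,1],[0,0,0.5],[0,0,0.5],[0,0,0],[0,0,0]]' --dr '[[0,0,0],[0,0,0],[0,0,0],[0,0,0],[0,0,0]]'

```text
clock: 12.95
ee_pos: [0.4345, -0.1094, 0.0484]
tool_rot: [0.0, 0.095, 0.995, -0.0]
contact_force: [-0.3, -0.3, -1.2]
width: 0.0247
finger_force: 60.0
```

Request:
arm_command --dp '[[-3,0,0],[-3,0,0],[-3,0,0],[-3,0,0],[0,0,0],[0,0,0]]' --dr '[[0,0,0],[0,0,0],[0,0,0],[0,0,0],[0,0,0],[0,0,0]]'

```text
clock: 13.55
ee_pos: [0.4465, -0.1117, 0.0484]
tool_rot: [0.0, 0.095, 0.995, -0.0]
contact_force: [-0.2, -0.1, -1.3]
width: 0.0246
finger_force: 60.0
```

Request:
arm_command --dp '[[-1,0,0],[-1,0,0],[-1,0,0],[0,0,0],[0,0,0]]' --dr '[[0,0,0],[0,0,0],[0,0,0],[0,0,0],[0,0,0]]'

```text
clock: 14.05
ee_pos: [0.4492, -0.1122, 0.0484]
tool_rot: [0.0, 0.095, 0.995, -0.0]
contact_force: [-0.4, -0.3, 0.1]
width: 0.0246
finger_force: 60.0
```

Request:
arm_command --dp '[[-1,0,0],[-1,0,0],[0,0,0],[0,0,0]]' --dr '[[0,0,0],[0,0,0],[0,0,0],[0,0,0]]'

```text
clock: 14.45
ee_pos: [0.4505, -0.1125, 0.0482]
tool_rot: [-0.001, 0.095, 0.995, 0.0]
contact_force: [-3.9, 0.4, 2.0]
width: 0.0245
finger_force: 60.0
```

Request:
arm_command --dp '[[-1,0,0],[-1,0,0],[0,0,0],[0,0,0]]' --dr '[[0,0,0],[0,0,0],[0,0,0],[0,0,0]]'

```text
clock: 14.85
ee_pos: [0.4508, -0.1128, 0.0479]
tool_rot: [-0.002, 0.095, 0.995, 0.0]
contact_force: [-10.8, 1.2, 9.1]
width: 0.0247
finger_force: 60.0
```

Run:
```python
from rig import env,eyes
import pickle
from h import *
s=env.read_state();print(s['contact_force'],s['ft_torque'])
for n in("side","scene"):
    c=eyes.capture(n);pickle.dump(c,open(f"pics/{n}5.pkl","wb"))
a=pickle.load(open("pics/side5.pkl","rb"))["img"][200:290,225:325,::-1]
a=cv2.resize(a,(400,360),interpolation=cv2.INTER_CUBIC)
b=pickle.load(open("pics/scene5.pkl","rb"))["img"][170:260,210:310,::-1]
b=cv2.resize(b,(400,360),interpolation=cv2.INTER_CUBIC)
cv2.imwrite("pics/v5.png",np.hstack([a,b]))
```

```text
[-10.77882546   1.2358523    9.09085714] [0.27269935 2.39987073 0.18203853]
```

View pics/v5.png

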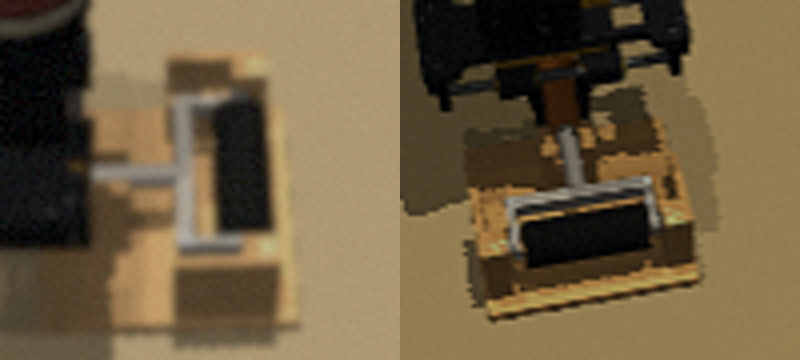

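The side view shows the axle tips under the lips and the neck in the fork. The force rises with no further travel, so the brayer is against the stops. I let go and rise.

Request:
arm_command --dp '[[0,0,0],[0,0,0],[0,0,0],[0,0,0],[0,0,0],[0,0,0],[0,0,-10],[0,0,-25],[0,0,-40],[0,0,-40],[0,0,-40],[0,0,0]]' --dr '[[0,0,0],[0,0,0],[0,0,0],[0,0,0],[0,0,0],[0,0,0],[0,0,0],[0,0,0],[0,0,0],[0,0,0],[0,0,0],[0,0,0]]' --jaw 60

```text
clock: 16.15
ee_pos: [0.4559, -0.1134, 0.2096]
tool_rot: [0.005, 0.095, 0.995, -0.0]
contact_force: [0.3, -0.0, 0.4]
width: 0.0597
finger_force: 0.0
```

Run:
```python
from rig import env,eyes
import pickle
from h import *
s=env.read_state();print(s['clock'],s['ee_pos'],s['contact_force'],s['width'])
for n in("side","scene"):
    c=eyes.capture(n);pickle.dump(c,open(f"pics/{n}6.pkl","wb"))
a=pickle.load(open("pics/side6.pkl","rb"))["img"][200:290,225:325,::-1]
a=cv2.resize(a,(400,360),interpolation=cv2.INTER_CUBIC)
b=pickle.load(open("pics/scene6.pkl","rb"))["img"][170:260,210:310,::-1]
b=cv2.resize(b,(400,360),interpolation=cv2.INTER_CUBIC)
cv2.imwrite("pics/v6.png",np.hstack([a,b]))
# drum shift before/after release (dark mask centroid in window)
for n,(y0,y1,x0,x1) in dict(side=(222,260,278,294),scene=(218,238,238,274)).items():
    for k in(5,6):
        m=pickle.load(open(f"pics/{n}{k}.pkl","rb"))["img"][y0:y1,x0:x1].max(2)<45
        print(n,k,m.sum(),np.argwhere(m).mean(0))
```

```text
16.15 [ 0.45585946 -0.11344428  0.20964228] [ 0.303876   -0.01352514  0.36879992] 0.05974632886290162
side 5 368 [19.03532609  6.89130435]
side 6 381 [18.79527559  6.79265092]
scene 5 428 [ 9.54906542 17.76869159]
scene 6 431 [ 9.67053364 17.89327146]
```

View pics/v6.png

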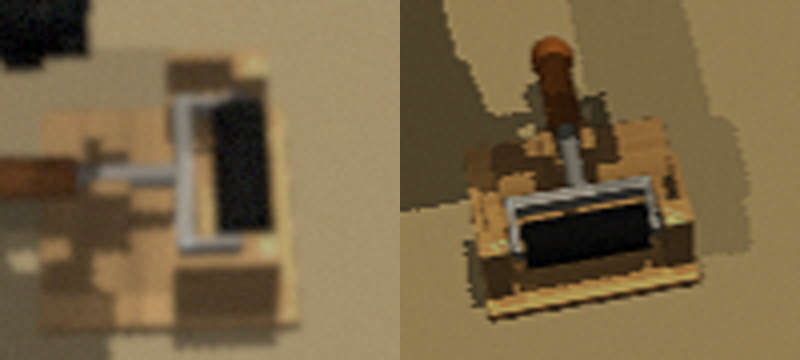

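The released brayer sits still in the stand. Its neck is in the fork, its axle tips are under the lips, and the drum moved by about 0.1–0.25 px on release. Before letting go, the low yaw moment under push suggested that both ends were against the stops.

```bash
python3 -c "
from rig import env
print(env.finish_job())"
```

```text
the job is handed in; nothing more can be done
None
```

The brayer was pulled out from under the riser, laid down and let go, regripped by its handle, and put away in the stand, seated against the stops as far as force and camera views show; I handed the job in at about 16 s, with no verdict returned.

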